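# Complete the egg display

## Robot

A 6-joint arm with a two-finger parallel gripper is mounted at the origin on the work surface. World frame = base frame: x ahead of the robot, y to its left, z up, the work surface at z = 0. Lengths are in m, angles in rad, forces in N, time in s.
With the tool pointing down it reaches from about 0.25 to 0.775 m from the base axis. Payload 4 kg.
Tool frame: the origin (TCP) lies at the very end of the fingers, on their centre line; the grasp point (between the pads) lies 19 mm behind it; z points along the fingers, y is the line along which they close (so a half turn about z gives the same grasp; the last joint's range is limited). The gripper opens to 94 mm and grips with 3 to 60 N. Pads are 16 mm wide; open, the fingers measure 119 mm over their backs; the gripper's body (75 mm by 177 mm) begins 78 mm behind the grasp point.
Start: joints at [1.179, 0.087, 1.371, -0, 1.684, -0.103], TCP at [0.157, 0.527, 0.206] pointing down, gripper open.
Joint ranges: [-3.1, 3.1], [-0.76, 2.03], [0.27, 2.55], [-1.08, 4.22], [0.17, 2.65], [-2.57, 2.57]. Speed limits (rad/s): [2.79, 2.79, 3.14, 3.14, 3.14, 3.14].

## Interface

Orientations are given as [roll, pitch, yaw] about the fixed x, y, z axes, in that order (R = Rz(yaw) Ry(pitch) Rx(roll)).
In Python, from bench import robot, vision gives the robot as it stands.
- The arm moves only by the shell command python3 -m crank 'ROWS'. ROWS is JSON, a list of rows, each a list of 3 entries, a list of its own where there are three numbers: the closure, from 0 (fully open) to 1 (shut), then the shift along the tool's x, y, z in m, then the turn, a rotation vector about the tool's x, y, z in degrees. A call has 1 to 8 rows; each row shifts and turns the commanded pose from where the row before left it, along the tool's axes as they then stand; what a row does not reach is not made up. A row lasts 1/10 s, in which the tool goes at most 50 mm and 8.59 degrees, less where a joint would pass 70% of its speed; a pose out of reach is approached as far as the arm can. A call with a gripper value outside its range is refused whole. The fingers move at their own pace and stop on an object; the grip force is fixed at half the most. Time passes only in rows, so rows that do not move let the fingers close. It gives the time, the measured TCP pose, the force, the opening and the grip force at its end, in the units of the state.
- robot.get_obs(): the state, without advancing time (a new reading comes with each control period).
- vision.snapshot(name): name is "side" or "top"; returns a dict with "color" (480x640x3 uint8, red, green, blue), "z_map" (480x640 float32, m along the optical axis (not along the pixel's ray), 0 where there is no reading), "fx", "fy", "cx", "cy" (pixels), "R" (3x3) and "t" (3): a world point X has camera coordinates R X + t. Camera axes: x right, y down, z forward; pixel columns grow to the right and rows downward; lengths in m; the calibration is good to about 2 mm. A picture is of the moment at which its call begins.
- robot.close_job(): hands the job in; it is judged then, once.
The state is a dict: "time": time; "joint_positions": joint angles; "qvel": joint speeds; "joint_torque": joint torques, N m; "tool_pos": TCP position; "ee_rot": TCP orientation; "wrist_force": force on the tool from outside, world axes, zero at the start; "wrist_torque": the same for the moment, N m; "width": finger opening in m; "finger_force": force on a finger pad.
Only numpy, scipy, OpenCV 4.12 (cv2) and the standard library are available. Lean on these libraries where they do the work, as an engineer would, in place of code of your own. Each camera call takes 0.05 s, during which the arm holds its last target. There are 200 camera calls.

## Task

Complete the egg display under the wire shelf: first set the empty egg cup upright into the free dimple of the wooden tray until it rests on the cork in the bottom, and let it go; then take the egg from the lamp and set it in that cup, upright with the pointed end up. Cup and egg are fragile: grip them lightly, set them down without pressing and never let them drop, and leave the other things where they are.

Things in the scene. Friction and masses are not known exactly. Their poses are not given: they have to be found in the camera images.
- tray: Fixed light-wood board, 90 (x) x 360 (y) x 42 (z) mm, with three round dimples in a row along its y axis, at y = -120, 0 and +120 mm, each 41 mm across with a 3 mm chamfer at its mouth. Two are filled by finished sets, one is free. Origin: centre of the underside, on the table; its x axis points away from the robot, under the shelf.
- pocket_rim (a point): Centre of the mouth of the free dimple (any of the three), level with the tray's top face, 42 mm above the table. A cork pad lies in it, of a different height each time: its top, on which the cup's foot must rest, is 4 to 20 mm below the tray's top face and is not measured: feel for it. It is firm to a light push but sinks under more than about 14 N.
- riser: Fixed chrome wire shelf on four legs over the tray; axes and origin as the tray's. Its wires, underside 267 mm high, span x = -20 (front edge, on the robot's side of the dimples) to +220 mm, y = +-270 mm; 12 mm legs at the four corners; jars on its rear. A vertical hand cannot work over the dimples; one leaning back 28 to 45 degrees to the robot (fingers down and along the riser's +x) can.
- cup: Empty off-white egg cup, loose, standing on the table, about 120 g. 62 mm tall, round: foot 34 mm diameter up to 16 mm, widening to a straight barrel of 40 mm from 28 mm up to the rim; mouth 33 mm wide, 30 mm deep. Gripped 47 mm above the foot, fingertips stay clear of the tray. Chips if pressed down with more than about 9 N. Origin: centre of the underside, z up the axis.
- cup_rim (a point): Centre of the egg cup's mouth, 62 mm above its underside, z up.
- egg: Pale-brown egg, loose, about 80 g. Origin at the blunt end, z axis to the pointed end. A ball of 50 mm diameter, tapering to a 36 mm round point, 62 mm long. Starts in the lamp's cup, blunt end down, leaning 35 degrees from vertical. Seated in the egg cup its widest part is 18 mm above the rim. Cracks if gripped with more than about 20 N or pressed on the cup with more than 12 N.
- egg_mid (a point): Centre of the egg's ball part, on its axis 25 mm from the blunt end: the widest place, to grip at. Same axes as the egg.
- lamp: Fixed black egg-inspection lamp: base 100 (x) x 75 (y) x 26 (z) mm, and a 47 mm rubber cup leaning 35 degrees to its +x, in which the egg sits, point leaning to the lamp's +x. Origin: centre of the underside, on the table; the egg's centre starts 82 mm above it. Fingers closing along the lamp's y axis from above have free room on both sides of the egg.
- set_a: Bystander: finished set in a tray dimple, an egg cup with its egg (one piece), 117 mm tall, loose. Origin at its underside.
- set_b: Bystander: like set_a, in another dimple.
- jar: Bystander: small amber jar, 62 mm diameter, 55 mm tall, loose, on the table before the tray.
- bottle: Bystander: green bottle, 62 mm diameter, 210 mm tall, left of the shelf.
- can: Bystander: plain can, 74 mm diameter, 110 mm tall, right of the shelf.
- carton: Bystander: cardboard box 70 x 100 x 60 mm, at the left.
- bowl: Bystander: bowl, 120 mm diameter, 45 mm tall, at the right.
- spoon: Bystander: wooden spoon lying before the tray, along y.
Not all that is in view belongs to the job. What is shaped like the egg but pink or purple is not meant. What is shaped like the cup but black is not meant.

How it is judged:
On the way:
1. the cup stands upright on the cork in the free dimple, let go, with no egg in it (horizontal distance between cup and pocket_rim below 0.0045 m and z of cup in the frame of pocket_rim below -0.0025 m and angle between cup's own z axis and vertical below 0.12 rad and contact force between cup and tray below 9 N and contact force between each of the fingers, egg and cup below 0.01 N and linear speed of cup below 0.02 m/s), for 0.2 s.
At the end, for the whole second after the job is handed in: The cup stands in the free dimple (within 4.5 mm of its centre, foot at least 2.5 mm below the tray's top, tilt under 7 degrees); the egg sits in it (widest part 14 to 21.5 mm above the rim, within 5 mm of the cup's axis), point up within 15 degrees; both let go and at rest (horizontal distance between cup and pocket_rim below 0.0045 m and z of cup in the frame of pocket_rim below -0.0025 m and angle between cup's own z axis and vertical below 0.12 rad and horizontal distance between egg_mid and cup_rim below 0.005 m and z of egg_mid in the frame of cup_rim between 0.014 and 0.0215 m and angle between egg's own z axis and vertical below 0.26 rad and contact force between the fingers and egg below 0.01 N and contact force between the fingers and cup below 0.01 N and linear speed of each of egg, cup below 0.02 m/s); the robot touches nothing.
It fails at once if the fingers press on the egg with more than 40 N in all (a grip of 20 N) (contact force between the fingers and egg above 40 N).
It fails at once if the egg is pressed on the cup with more than 12 N (contact force between egg and cup above 12 N).
It fails at once if the cup is pressed on the tray or its cork with more than 9 N (contact force between cup and tray above 9 N or contact force between cup and pocket above 9 N).
It fails at once if the cup or the egg is dropped (falls free more than about 2 mm) ((contact force between the fingers and cup below 0.01 N and linear speed of cup above 0.2 m/s) or (contact force between the fingers and egg below 0.01 N and linear speed of egg above 0.2 m/s)).
It fails at once if a bystander is moved by more than 15 mm (distance of any of set_a, set_b, jar, bottle, can, carton, bowl, spoon from where it was at the start of the episode above 0.015 m).
It also fails if it takes over 72 s, if anything falls off the work surface, if the arm or the gripper's body presses on something with over 40 N, if the wrist force passes 120 N, or if a joint passes its speed limit or range.

## Working session

There is one attempt and no reset: what is moved stays moved. The work goes in short steps, Python scripts to look and compute and a shell command to move; the robot and the scene stay as the last step left them, time stands still between calls to the robot, and variables do not carry over. Pictures are saved under pics/ and viewed, at most 10 in all, crops included, and the job is handed in when it is done.

```bash
mkdir -p pics; ls
cat > h.py <<'E'
import numpy as np, cv2
from bench import robot, vision
from scipy.spatial.transform import Rotation as Ro
def snap(n):
    s=vision.snapshot(n); np.savez('/tmp/'+n+'.npz',**s); return s
def load(n): return dict(np.load('/tmp/'+n+'.npz'))
def cloud(s):
    z=s['z_map']; v,u=np.mgrid[:480,:640]
    c=np.stack([(u-s['cx'])/s['fx']*z,(v-s['cy'])/s['fy']*z,z],-1)
    P=(c-s['t'])@s['R']; P[z==0]=np.nan; return P
E
python3 - <<'E'
from h import *
for n in ['top','side']:
    s=snap(n); cv2.imwrite(f'pics/{n}0.png',s['color'][...,::-1]); print(n,s['fx'],s['R'].round(3).tolist(),s['t'])
print(robot.get_obs())
E
```

```text
pics
top 476.0647988547591 [[0.004, -1.0, 0.0], [-0.98, -0.004, -0.201], [0.201, 0.0, -0.98]] [-0.01343001  0.48365593  1.04317571]
side 624.0908798909829 [[-0.971, -0.24, -0.005], [-0.151, 0.626, -0.765], [0.186, -0.742, -0.644]] [0.46751284 0.12524486 1.42203013]
{'time': 0.1, 'joint_positions': array([ 1.17893529e+00,  8.79095398e-02,  1.37209084e+00, -1.44304160e-05,
        1.68359219e+00, -1.03139979e-01]), 'qvel': array([ 4.20229369e-05, -2.09691074e-03, -3.30588712e-03, -1.00666615e-03,
        1.10705886e-03, -1.12164213e-03]), 'joint_torque': array([ 2.72000594e-03, -3.41254735e+01, -3.03301263e+01,  7.19708833e-02,
        3.04988155e-02, -1.13277445e-04]), 'tool_pos': array([0.15644225, 0.52677172, 0.2044119 ]), 'ee_rot': array([-3.13960189e+00, -1.91639655e-04,  2.85286980e+00]), 'wrist_force': array([ 0.4931364 ,  0.39388133, -0.04692813]), 'wrist_torque': array([-0.02615077,  0.00875601,  0.03381857]), 'finger_force': 0.0, 'width': 0.09371379593997407}
```

View pics/top0.png

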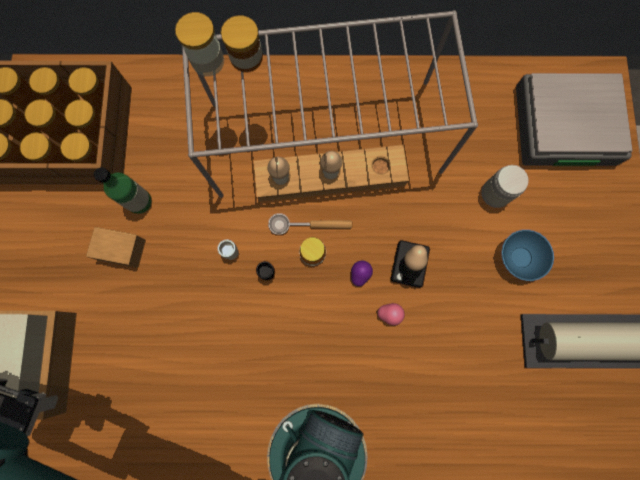

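View pics/side0.png

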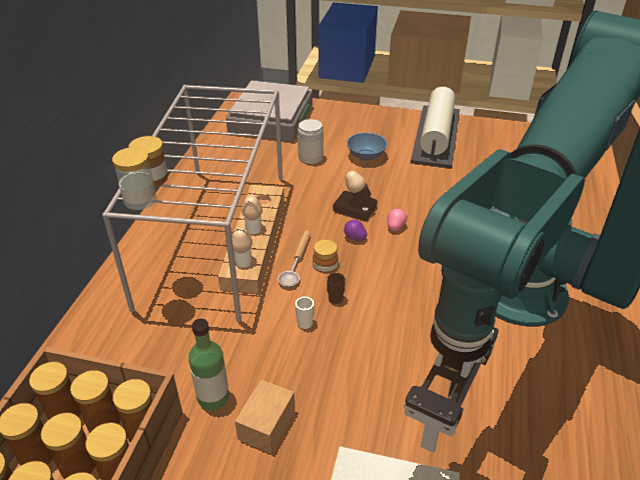

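Top view: the off-white cup is at (228,250) and the black one at (266,271), which is not meant. The brown egg sits in the lamp at (416,258). The purple egg (361,272) and pink egg (392,314) are not meant. The free dimple is at (380,165), at the right end (-y) of the tray. Next I'll confirm these in one crop and measure them.

Run:
```python
from h import *
s=load('top'); P=cloud(s); C=s['color'][...,::-1]
def crop(u,v,w,h,k): return cv2.resize(C[v:v+h,u:u+w],None,fx=k,fy=k,interpolation=cv2.INTER_CUBIC)
a=crop(205,230,80,60,5); b=crop(375,225,80,60,5); c=crop(345,135,80,60,5); d=crop(245,135,80,60,5)
cv2.imwrite('pics/crop.png',np.vstack([np.hstack([a,b]),np.hstack([c,d])]))
def reg(u0,v0,u1,v1,lo,hi,name):
    Q=P[v0:v1,u0:u1].reshape(-1,3); Q=Q[(Q[:,2]>lo)&(Q[:,2]<hi)]
    m=Q[:,:2].astype(np.float32)
    c,r=cv2.minEnclosingCircle(m)
    print(name,len(Q),'mean',Q.mean(0).round(4),'z',Q[:,2].min().round(4),Q[:,2].max().round(4),'circ',np.round(c,4),round(r,4),'rect',cv2.minAreaRect(m))
reg(215,235,245,268,.056,.07,'cuprim')
reg(215,235,245,268,.03,.07,'cup')
reg(400,240,432,275,.06,.13,'egg')
reg(385,235,435,292,.02,.032,'lampbase')
reg(250,145,415,200,.037,.047,'traytop')
# sphere fit of egg from both cams later; tray top & dimple
s2=load('side')
# top-dimple: pixels below top
Q=P[150:180,362:398]; print((Q[12:20,10:28,2]*1000).round(0))
p=lambda u,v,z:(lambda d,o:(o+d*(z-o[2])/d[2]).round(4))(s['R'].T@np.array([(u-s['cx'])/s['fx'],(v-s['cy'])/s['fy'],1]),-s['R'].T@s['t'])
print('dimple',p(380,165,.042),'cup',p(228,246,.062))
import itertools
# sphere fit egg: points in both views near
from scipy.optimize import least_squares
E=[]
for S,(u0,v0,u1,v1) in ((s,(400,240,432,275)),(s2,(340,165,372,197))):
    X=cloud(S)[v0:v1,u0:u1].reshape(-1,3); X=X[np.isfinite(X).all(1)]; X=X[(X[:,2]>.07)&(X[:,2]<.14)]; print(len(X),X.mean(0),X.max(0),X.min(0)); E.append(X)
np.save('/tmp/egg.npy',np.vstack(E))
```

```text
cuprim 96 mean [0.4524 0.2072 0.0621] z 0.0563 0.0667 circ [0.4523 0.207 ] 0.0202 rect ((0.4519537091255188, 0.20677581429481506), (0.038648396730422974, 0.03781983256340027), 45.4456787109375)
cup 288 mean [0.4527 0.2079 0.0461] z 0.0304 0.0667 circ [0.4522 0.2069] 0.0203 rect ((0.45188701152801514, 0.20672672986984253), (0.03883002698421478, 0.0378454215824604), 45.74502944946289)
egg 569 mean [ 0.4204 -0.2107  0.0983] z 0.0606 0.1194 circ [ 0.423 -0.211] 0.032 rect ((0.42378801107406616, -0.21359625458717346), (0.047364164143800735, 0.060219231992959976), 88.77640533447266)
lampbase 638 mean [ 0.4254 -0.2055  0.0261] z 0.0201 0.0319 circ [ 0.425 -0.214] 0.0591 rect ((0.42501187324523926, -0.21438410878181458), (0.07507283985614777, 0.10000929236412048), 77.5885238647461)
traytop 4319 mean [ 0.6404 -0.0346  0.0429] z 0.0371 0.047 circ [ 0.6436 -0.0288] 0.1855 rect ((0.6439505815505981, -0.028483465313911438), (0.09256765246391296, 0.3608003556728363), 6.638884544372559)
[[42. 36. 27. 30. 28. 29. 31. 27. 33. 34. 32. 32. 29. 31. 27. 34. 41. 43.]
 [41. 23. 29. 32. 33. 30. 36. 29. 29. 32. 29. 30. 29. 28. 30. 28. 35. 43.]
 [36. 20. 30. 36. 27. 32. 33. 31. 30. 30. 31. 33. 29. 32. 28. 25. 30. 41.]
 [42. 29. 30. 32. 28. 27. 27. 32. 29. 29. 27. 32. 28. 31. 29. 28. 28. 36.]
 [40. 30. 28. 30. 30. 33. 25. 31. 27. 29. 32. 32. 30. 31. 27. 29. 29. 34.]
 [41. 32. 32. 29. 34. 31. 31. 30. 31. 32. 26. 33. 33. 33. 33. 29. 25. 37.]
 [40. 30. 30. 33. 30. 30. 29. 28. 34. 29. 31. 28. 30. 31. 30. 31. 19. 38.]
 [40. 30. 33. 31. 32. 30. 30. 26. 30. 30. 29. 29. 26. 31. 30. 31. 21. 41.]]
dimple [ 0.6587 -0.1459  0.042 ] cup [0.4575 0.2035 0.062 ]
548 [ 0.42099933 -0.21126044  0.09954034] [ 0.45378221 -0.18992802  0.11942997] [ 0.39376719 -0.23734397  0.07047949]
391 [ 0.42077181 -0.20201401  0.09382041] [ 0.45003956 -0.18448156  0.1195545 ] [ 0.38748904 -0.22697716  0.0702061 ]
```

View pics/crop.png

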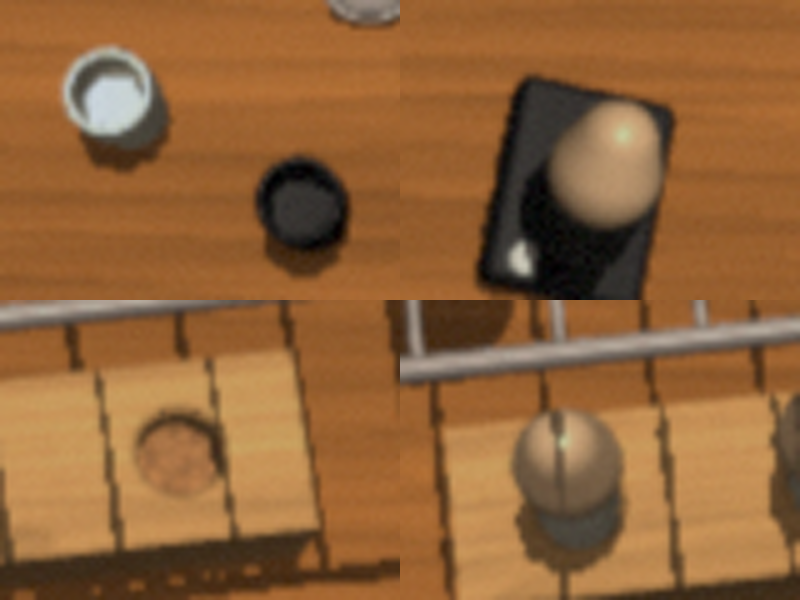

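The crop confirms the off-white cup, the brown egg in the lamp and the free -y dimple. Next I'll fit the egg and write a helper that turns target poses into tool-axis shifts.

```bash
cat >> h.py <<'E'
def Rt(th,psi):  # hand leaning back th deg, azimuth psi deg
    t,p=np.radians([th,psi]); y=np.array([-np.sin(p),np.cos(p),0]); z=np.array([np.sin(t)*np.cos(p),np.sin(t)*np.sin(p),-np.cos(t)])
    return np.stack([np.cross(y,z),y,z],1)
def st():
    o=robot.get_obs(); R=Ro.from_euler('xyz',o['ee_rot']).as_matrix(); return o,R
def plan(g,th,psi):  # g = wanted grasp point (19 mm behind TCP)
    o,R=st(); T=Rt(th,psi); p=np.array(g)+.019*T[:,2]
    w=np.degrees(Ro.from_matrix(R.T@T).as_rotvec()); n=int(np.ceil(np.abs(np.linalg.norm(w))/8))
    d=p-o['tool_pos']
    print('t',o['time'].__round__(2),'pos',o['tool_pos'].round(4),'target',p.round(4),'F',o['wrist_force'].round(2),'w',round(float(o['width']),4),'ff',o['finger_force'])
    print(' turn',w.round(2),'rows',n,'each',(w/max(n,1)).round(2)); print(' shift world',d.round(4),'now-frame mm',(R.T@d*1000).round(1),'after-turn mm',(T.T@d*1000).round(1),'rows',np.linalg.norm(d)/.04)
E
python3 - <<'E'
from h import *
from scipy.optimize import least_squares
X=np.load('/tmp/egg.npy')
def sd(q):
    c=q[:3]; t,f=q[3],q[4]; a=np.array([np.sin(t)*np.cos(f),np.sin(t)*np.sin(f),np.cos(t)])
    d=X-c; h=d@a; r=np.linalg.norm(d-np.outer(h,a),axis=1)
    b=(25-18)/19.; k=np.sqrt(1-b*b); L=.019
    s=r*b*-1+h*k
    return np.where(s<0,np.hypot(r,h)-.025,np.where(s>k*L,np.hypot(r,h-L)-.018,r*k+h*b-.025))
for fix in (0,):
    r=least_squares(sd,[.425,-.214,.082,.61,-.21],loss='soft_l1',f_scale=.002); print(r.x[:3].round(4),np.degrees(r.x[3:]).round(1),np.abs(r.fun).mean())
P=cloud(load('top'))
Q=P[148:184,360:400].reshape(-1,3)
# tray rim: hole = pixels below top; project rays to z=.042
s=load('top'); o=-s['R'].T@s['t']; H=Q[(Q[:,2]<.037)&(Q[:,2]>.015)]
d=H-o; W=o+d*((.042-o[2])/d[:,2])[:,None]
print(len(W),cv2.minEnclosingCircle(W[:,:2].astype(np.float32)),W.mean(0))
in_=H[np.hypot(*(H[:,:2]-W.mean(0)[:2]).T)<.015]; print('cork z',np.median(in_[:,2]))
plan([.452,.207,.127],35,15)
E
```

```text
[ 0.4233 -0.2142  0.082 ] [ 33.7 -12.8] 0.0021349189852310846
223 ((0.653572142124176, -0.1703551709651947), 0.04419194906949997) [ 0.65507793 -0.14875009  0.042     ]
cork z 0.03041739084901259
t 0.1 pos [0.1564 0.5268 0.2044] target [0.4625 0.2098 0.1114] F [ 0.49  0.39 -0.05] w 0.0937 ff 0.0
 turn [ -9.74 -34.14 -30.51] rows 6 each [-1.62 -5.69 -5.09]
 shift world [ 0.3061 -0.317  -0.093 ] now-frame mm [-383.7 -216.5   93.3] after-turn mm [-121.7 -385.4  198.7] rows 11.258056905167019
```

```bash
python3 -m crank '[[0,[0,0,0],[-1.62,-5.69,-5.09]],[0,[0,0,0],[-1.62,-5.69,-5.09]],[0,[0,0,0],[-1.62,-5.69,-5.09]],[0,[0,0,0],[-1.62,-5.69,-5.09]],[0,[0,0,0],[-1.62,-5.69,-5.09]],[0,[0,0,0],[-1.62,-5.69,-5.09]],[0,[0,0,0],[0,0,0]]]'
python3 -c "
from h import *
plan([.452,.207,.187],35,15)"
```

```text
time: 0.8
tool_pos: [0.1544, 0.5251, 0.2021]
ee_rot: [-3.136, 0.61, -2.873]
wrist_force: [-0.4, 0.3, -0.3]
width: 0.0941
finger_force: 0.0
t 0.8 pos [0.1544 0.5251 0.2021] target [0.4625 0.2098 0.1714] F [-0.39  0.29 -0.28] w 0.0941 ff 0.0
 turn [-0.08 -0.07  0.32] rows 1 each [-0.08 -0.07  0.32]
 shift world [ 0.3081 -0.3153 -0.0307] now-frame mm [-157.4 -385.   149.4] after-turn mm [-159.4 -384.3  149. ] rows 11.048327438090404
```

```bash
python3 -m crank '[[0,[-0.0144,-0.035,0.0136],[0,0,0]],[0,[-0.0144,-0.035,0.0136],[0,0,0]],[0,[-0.0144,-0.035,0.0136],[0,0,0]],[0,[-0.0144,-0.035,0.0136],[0,0,0]],[0,[-0.0144,-0.035,0.0136],[0,0,0]],[0,[-0.0144,-0.035,0.0136],[0,0,0]],[0,[-0.0144,-0.035,0.0136],[0,0,0]],[0,[-0.0144,-0.035,0.0136],[0,0,0]]]' >/dev/null
python3 -m crank '[[0,[-0.0144,-0.035,0.0136],[0,0,0]],[0,[-0.0144,-0.035,0.0136],[0,0,0]],[0,[-0.0144,-0.035,0.0136],[0,0,0]],[0,[0,0,0],[0,0,0]],[0,[0,0,0],[0,0,0]]]' >/dev/null
python3 -c "
from h import *
plan([.452,.207,.047],35,15)"
```

```text
t 2.1 pos [0.4658 0.2096 0.1741] target [0.4625 0.2098 0.0314] F [-0.28  0.84  0.24] w 0.0941 ff 0.0
 turn [-0.03  0.03 -0.35] rows 1 each [-0.03  0.03 -0.35]
 shift world [-0.0032  0.0002 -0.1426] now-frame mm [ 84.4   0.6 115. ] after-turn mm [ 84.3   1.  115.1] rows 3.5664305936700025
```

```bash
python3 -m crank '[[0,[0.0211,0.0003,0.0287],[0,0,-0.3]],[0,[0.0211,0.0002,0.0287],[0,0,0]],[0,[0.0211,0,0.0287],[0,0,0]],[0,[0.0105,0,0.0144],[0,0,0]],[0,[0.0106,0,0.0144],[0,0,0]],[0,[0,0,0],[0,0,0]],[0,[0,0,0],[0,0,0]]]'
python3 - <<'E'
from h import *
plan([.452,.207,.047],35,15)
s=snap('side'); t=snap('top')
a=cv2.resize(s['color'][250:350,250:370,::-1],None,fx=5,fy=5,interpolation=cv2.INTER_CUBIC)
cv2.imwrite('pics/c1.png',a)
E
```

```text
time: 2.8
tool_pos: [0.4613, 0.2122, 0.0316]
ee_rot: [-3.14, 0.612, -2.872]
wrist_force: [0.7, 0.9, 0.6]
width: 0.0941
finger_force: 0.0
t 2.8 pos [0.4613 0.2122 0.0316] target [0.4625 0.2098 0.0314] F [0.68 0.88 0.63] w 0.0941 ff 0.0
 turn [0.16 0.07 0.35] rows 1 each [0.16 0.07 0.35]
 shift world [ 0.0012 -0.0024 -0.0002] now-frame mm [-0.3 -2.6  0.4] after-turn mm [-0.4 -2.6  0.5] rows 0.06680793243409917
```

View pics/c1.png

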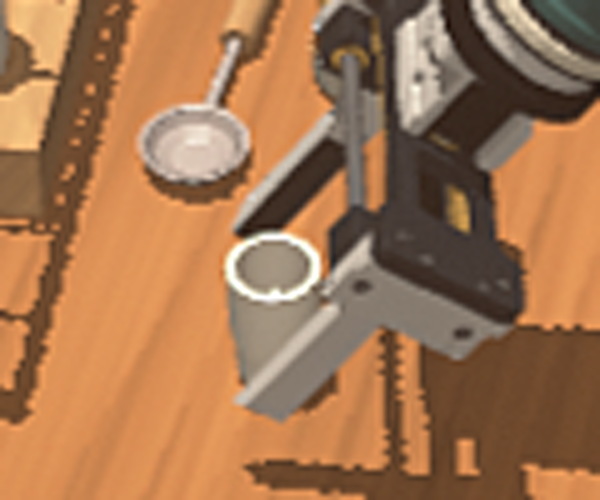

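The cup, with its rim at crop (273,265), stands between the open fingers, slightly off centre. I'll shift -y a little and close gently in steps.

```bash
python3 -m crank '[[0.3,[0,-0.0015,0],[0,0,0]],[0.5,[0,0,0],[0,0,0]],[0.5,[0,0,0],[0,0,0]],[0.5,[0,0,0],[0,0,0]],[0.5,[0,0,0],[0,0,0]]]'
for i in 1 ; do python3 -m crank '[[0.54,[0,0,0],[0,0,0]],[0.54,[0,0,0],[0,0,0]]]'
python3 -m crank '[[0.56,[0,0,0],[0,0,0]],[0.56,[0,0,0],[0,0,0]]]'
python3 -m crank '[[0.575,[0,0,0],[0,0,0]],[0.575,[0,0,0],[0,0,0]]]'; done
```

```text
time: 3.4
tool_pos: [0.462, 0.2093, 0.0311]
ee_rot: [-3.14, 0.612, -2.874]
wrist_force: [0.0, -0.0, 0.7]
width: 0.0574
finger_force: 0.0
time: 3.6
tool_pos: [0.4619, 0.2093, 0.0309]
ee_rot: [-3.14, 0.612, -2.874]
wrist_force: [0.4, 0.5, 0.3]
width: 0.0442
finger_force: 0.0
time: 3.8
tool_pos: [0.462, 0.2094, 0.031]
ee_rot: [-3.139, 0.612, -2.874]
wrist_force: [-0.2, 0.5, -0.1]
width: 0.0413
finger_force: 0.0
time: 4.0
tool_pos: [0.462, 0.2094, 0.031]
ee_rot: [-3.14, 0.612, -2.874]
wrist_force: [0.0, 0.5, -0.4]
width: 0.0398
finger_force: 0.0
```

```bash
python3 -m crank '[[0.585,[0,0,0],[0,0,0]],[0.585,[0,0,0],[0,0,0]]]'|tail -3
python3 -m crank '[[0.595,[0,0,0],[0,0,0]],[0.595,[0,0,0],[0,0,0]]]'|tail -3
python3 -m crank '[[0.61,[0,0,0],[0,0,0]],[0.61,[0,0,0],[0,0,0]]]'|tail -3
```

```text
wrist_force: [0.2, 0.6, 0.5]
width: 0.0388
finger_force: 0.3
wrist_force: [-0.3, -0.7, 0.5]
width: 0.0385
finger_force: 30.0
wrist_force: [-0.0, -0.1, -0.2]
width: 0.0386
finger_force: 30.0
```

```bash
python3 -m crank '[[0.59,[0,0,0],[0,0,0]],[0.59,[0,0,0],[0,0,0]],[0.59,[0,0,0],[0,0,0]]]'|tail -2
python3 -m crank '[[0.588,[0,0,0],[0,0,0]],[0.588,[0,0,0],[0,0,0]],[0.588,[0,0,0],[0,0,0]]]'|tail -2
python3 -m crank '[[0.59,[0,0,0],[0,0,0]],[0.59,[0,0,0],[0,0,0]],[0.59,[0,0,0],[0,0,0]]]'|tail -2
```

```text
width: 0.0391
finger_force: 14.7
width: 0.0389
finger_force: 8.5
width: 0.0386
finger_force: 14.7
```

```bash
python3 -m crank '[[0.59,[-0.0029,0,-0.0041],[0,0,0]],[0.59,[-0.0115,0,-0.0164],[0,0,0]],[0.59,[-0.0172,0,-0.0246],[0,0,0]],[0.59,[-0.0172,0,-0.0246],[0,0,0]],[0.59,[0,0,0],[0,0,0]],[0.59,[0,0,0],[0,0,0]]]'
python3 -c "
from h import *
plan([.549,-.160,.135],35,6.6)"
```

```text
time: 6.1
tool_pos: [0.4617, 0.2095, 0.1162]
ee_rot: [-3.14, 0.612, -2.874]
wrist_force: [-0.9, 0.1, -2.6]
width: 0.0387
finger_force: 14.7
t 6.1 pos [0.4617 0.2095 0.1162] target [ 0.5598 -0.1587  0.1194] F [-0.86  0.05 -2.63] w 0.0387 ff 14.664848317852375
 turn [4.9  0.08 7.14] rows 2 each [2.45 0.04 3.57]
 shift world [ 0.0982 -0.3682  0.0033] now-frame mm [ 3.000e-01 -3.811e+02 -3.500e+00] after-turn mm [ -47.1 -377.1   29. ] rows 9.527555943742136
```

```bash
python3 -m crank '[[0.59,[0,-0.015,0],[0,0,0]],[0.59,[0,-0.035,0],[0,0,0]],[0.59,[0,-0.04,-0.001],[0,0,0]],[0.59,[0,-0.04,-0.001],[0,0,0]],[0.59,[0,-0.04,-0.001],[0,0,0]],[0.59,[0,-0.04,0],[0,0,0]],[0.59,[0,-0.04,0],[0,0,0]],[0.59,[0,-0.04,0],[0,0,0]]]' >/dev/null
python3 -m crank '[[0.59,[0,-0.04,0],[0,0,0]],[0.59,[0,-0.035,0],[0,0,0]],[0.59,[0,-0.015,0],[0,0,0]],[0.59,[0,0,0],[1.6,0,2.4]],[0.59,[0,0,0],[1.6,0,2.4]],[0.59,[0,0,0],[1.6,0,2.4]],[0.59,[0,0,0],[0,0,0]],[0.59,[0,0,0],[0,0,0]]]'
python3 - <<'E'
from h import *
plan([.549,-.160,.115],35,6.6); plan([.658,-.147,.115],35,6.6)
s=snap('side');t=snap('top')
cv2.imwrite('pics/c2.png',np.hstack([cv2.resize(s['color'][150:330,190:390,::-1],(440,396)),cv2.resize(t['color'][130:290,290:430,::-1],(350,400))[:396]]))
E
```

```text
time: 7.7
tool_pos: [0.5676, -0.1397, 0.1271]
ee_rot: [-3.135, 0.585, -3.05]
wrist_force: [0.2, 1.0, -0.7]
width: 0.0387
finger_force: 14.7
t 7.7 pos [ 0.5676 -0.1397  0.1271] target [ 0.5598 -0.1587  0.0994] F [ 0.21  1.   -0.7 ] w 0.0387 ff 14.666104286670816
 turn [-1.11 -1.48 -1.1 ] rows 1 each [-1.11 -1.48 -1.1 ]
 shift world [-0.0078 -0.019  -0.0277] now-frame mm [ 23.2 -18.1  18. ] after-turn mm [ 24. -18.  17.] rows 0.86213648013136
t 7.7 pos [ 0.5676 -0.1397  0.1271] target [ 0.6688 -0.1457  0.0994] F [ 0.21  1.   -0.7 ] w 0.0387 ff 14.666104286670816
 turn [-1.11 -1.48 -1.1 ] rows 1 each [-1.11 -1.48 -1.1 ]
 shift world [ 0.1012 -0.006  -0.0277] now-frame mm [-68.3 -14.8  78.5] after-turn mm [-65.9 -17.6  80. ] rows 2.6280529795392806
```

View pics/c2.png

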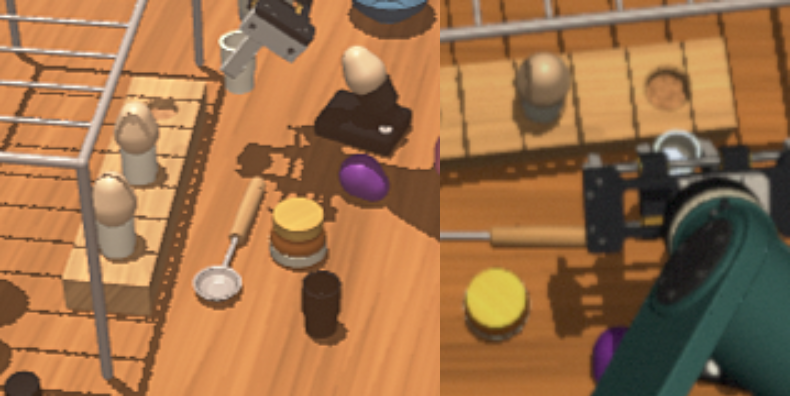

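The cup is held upright at side crop (237,60), in front of the free dimple at top crop (667,88). I'll fix the hand angle, lower a little and go in over the dimple.

```bash
python3 -m crank '[[0.59,[0,-0.009,0],[-1.1,-1.5,-1.1]],[0.59,[0.005,-0.009,0.008],[0,0,0]],[0.59,[0.011,0,0.015],[0,0,0]],[0.59,[-0.012,0,0.009],[0,0,0]],[0.59,[-0.02,0,0.014],[0,0,0]],[0.59,[-0.025,0,0.0175],[0,0,0]],[0.59,[-0.015,0,0.01],[0,0,0]],[0.59,[0,0,0],[0,0,0]]]'
python3 - <<'E'
from h import *
plan([.658,-.147,.115],35,6.6)
E
```

```text
time: 8.6
tool_pos: [0.6593, -0.1489, 0.1008]
ee_rot: [-3.14, 0.614, -3.026]
wrist_force: [-0.9, 0.5, -2.6]
width: 0.0388
finger_force: 14.7
t 8.6 pos [ 0.6593 -0.1489  0.1008] target [ 0.6688 -0.1457  0.0994] F [-0.85  0.48 -2.55] w 0.0388 ff 14.665509942778954
 turn [-0.11  0.16  0.  ] rows 1 each [-0.11  0.16  0.  ]
 shift world [ 0.0095  0.0031 -0.0014] now-frame mm [-7.2  2.   6.8] after-turn mm [-7.2  2.   6.8] rows 0.2526585248157417
```

```bash
python3 -m crank '[[0.59,[-0.007,0.002,0.0055],[0,0,0]],[0.59,[0.006,0,0.0085],[0,0,0]],[0.59,[0.0045,0,0.006],[0,0,0]],[0.59,[0,0,0],[0,0,0]],[0.59,[0,0,0],[0,0,0]]]'
cat > look.py <<'E'
from h import *
plan([.658,-.147,.077],35,6.6)
t=snap('top'); s=snap('side')
P=cloud(t); 
for nm,S in(('top',t),('side',s)):
    P=cloud(S); Cc=S['color'].astype(int); 
    m=(np.abs(P[...,0]-.658)<.03)&(np.abs(P[...,1]+.147)<.03)&(P[...,2]>.05)&(P[...,2]<.125)
    m&=(Cc.max(-1)-Cc.min(-1)<35)&(Cc.max(-1)>90)
    Q=P[m]; print(nm,len(Q), Q.min(0).round(4),Q.max(0).round(4),np.median(Q,0).round(4)) if len(Q) else print(nm,0)
cv2.imwrite('pics/c3.png',np.hstack([cv2.resize(s['color'][150:250,210:310,::-1],(400,400),interpolation=cv2.INTER_CUBIC),cv2.resize(t['color'][130:210,340:420,::-1],(400,400),interpolation=cv2.INTER_CUBIC)]))
E
python3 look.py
```

```text
time: 9.1
tool_pos: [0.6653, -0.1461, 0.0815]
ee_rot: [-3.141, 0.612, -3.029]
wrist_force: [0.4, 0.4, -0.6]
width: 0.0389
finger_force: 14.7
t 9.1 pos [ 0.6653 -0.1461  0.0815] target [ 0.6688 -0.1457  0.0614] F [ 0.41  0.37 -0.56] w 0.0389 ff 14.66460955380171
 turn [-0.13  0.07 -0.12] rows 1 each [-0.13  0.07 -0.12]
 shift world [ 0.0035  0.0004 -0.0201] now-frame mm [ 8.6 -0.  18.5] after-turn mm [ 8.6 -0.1 18.5] rows 0.5098364872626387
top 92 [ 0.6446 -0.1751  0.0792] [ 0.6747 -0.1285  0.1166] [ 0.6677 -0.1525  0.1098]
side 187 [ 0.6285 -0.166   0.0528] [ 0.6719 -0.117   0.1248] [ 0.6531 -0.1328  0.0971]
```

View pics/c3.png

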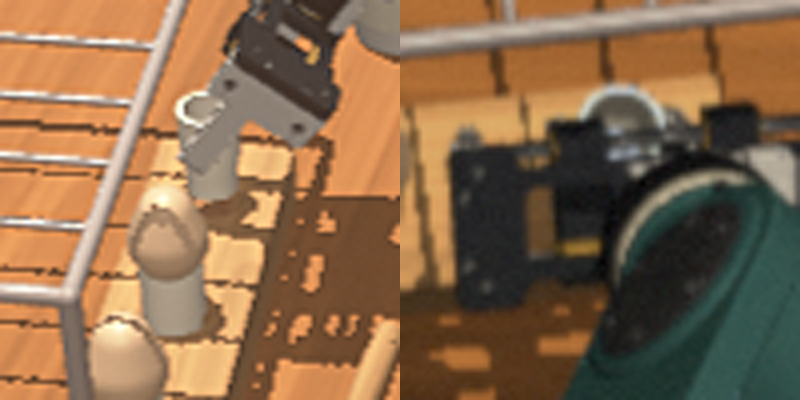

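Run:
```python
from h import *
s=load('top'); o=-s['R'].T@s['t']
def p(u,v,z):
    d=s['R'].T@np.array([(u-s['cx'])/s['fx'],(v-s['cy'])/s['fy'],1]); return (o+d*(z-o[2])/d[2]).round(4)
print('rim far',p(384.5,146.8,.112))
P=cloud(s); Q=P[140:165,372:398].reshape(-1,3); Q=Q[(Q[:,2]>.104)&(Q[:,2]<.12)]; print(len(Q),Q.min(0),Q.max(0))
# initial image: dimple ellipse  (crop coords /5 + offset)
print('hole L,R,T,B',p(345+135/5,135+(455-300)/5,.042),p(345+222/5,135+(455-300)/5,.042),p(345+180/5,135+(408-300)/5,.042),p(345+180/5,135+(497-300)/5,.042))
```

```text
rim far [ 0.6762 -0.1482  0.112 ]
70 [ 0.64299897 -0.17586224  0.10460685] [ 0.67474005 -0.12846696  0.11909269]
hole L,R,T,B [ 0.6561 -0.1268  0.042 ] [ 0.6563 -0.1683  0.042 ] [ 0.6799 -0.1488  0.042 ] [ 0.6352 -0.1478  0.042 ]
```

Measured in the same camera, the cup axis is about 2.5 mm short in x. I'll correct that, lighten the grip and lower in steps while watching the force.

```bash
python3 -m crank '[[0.587,[-0.00205,0,0.00143],[0,0,0]],[0.587,[0,0,0],[0,0,0]],[0.587,[0,0,0],[0,0,0]]]' | grep -E "pos|wrist_f|finger"
python3 -m crank '[[0.587,[0.0011,0,0.0016],[0,0,0]],[0.587,[0.0011,0,0.0016],[0,0,0]],[0.587,[0.0011,0,0.0016],[0,0,0]],[0.587,[0,0,0],[0,0,0]]]' | grep -E "pos|wrist_f|finger"
python3 -m crank '[[0.587,[0.0011,0,0.0016],[0,0,0]],[0.587,[0,0,0],[0,0,0]]]' | grep -E "pos|wrist_f|finger"
python3 -m crank '[[0.587,[0.0011,0,0.0016],[0,0,0]],[0.587,[0,0,0],[0,0,0]]]' | grep -E "pos|wrist_f|finger"
```

```text
tool_pos: [0.6688, -0.1459, 0.0829]
wrist_force: [-0.3, 0.2, -1.0]
finger_force: 5.5
tool_pos: [0.6683, -0.1457, 0.0759]
wrist_force: [-0.3, -0.3, -1.6]
finger_force: 5.5
tool_pos: [0.6685, -0.1458, 0.0743]
wrist_force: [-0.4, -0.1, -0.9]
finger_force: 5.5
tool_pos: [0.6685, -0.1457, 0.0724]
wrist_force: [-0.2, 0.1, -1.5]
finger_force: 5.5
```

```bash
python3 -m crank '[[0.587,[0.0011,0,0.0016],[0,0,0]],[0.587,[0.0011,0,0.0016],[0,0,0]],[0.587,[0,0,0],[0,0,0]]]' | grep -E "pos|wrist_f"
python3 -m crank '[[0.587,[0.0006,0,0.0008],[0,0,0]],[0.587,[0.0006,0,0.0008],[0,0,0]],[0.587,[0,0,0],[0,0,0]]]' | grep -E "pos|wrist_f"
python3 -m crank '[[0.587,[0.0006,0,0.0008],[0,0,0]],[0.587,[0,0,0],[0,0,0]]]' | grep -E "pos|wrist_f"
python3 -m crank '[[0.587,[0.0006,0,0.0008],[0,0,0]],[0.587,[0,0,0],[0,0,0]]]' | grep -E "pos|wrist_f"
```

```text
tool_pos: [0.6684, -0.1457, 0.0683]
wrist_force: [0.4, -0.5, -0.6]
tool_pos: [0.6686, -0.1458, 0.0667]
wrist_force: [0.5, 1.0, -1.3]
tool_pos: [0.6686, -0.1458, 0.0657]
wrist_force: [-0.1, -0.6, -0.7]
tool_pos: [0.6685, -0.1458, 0.0647]
wrist_force: [-0.9, -0.2, -1.5]
```

```bash
for k in 1; do
python3 -m crank '[[0.587,[0.0006,0,0.0008],[0,0,0]],[0.587,[0,0,0],[0,0,0]]]' | grep -E "pos|wrist_f"
python3 -m crank '[[0.587,[0.0003,0,0.0004],[0,0,0]],[0.587,[0,0,0],[0,0,0]]]' | grep -E "pos|wrist_f"
python3 -m crank '[[0.587,[0.0003,0,0.0004],[0,0,0]],[0.587,[0,0,0],[0,0,0]]]' | grep -E "pos|wrist_f"
python3 -m crank '[[0.587,[0.0003,0,0.0004],[0,0,0]],[0.587,[0,0,0],[0,0,0]]]' | grep -E "pos|wrist_f"; done
```

```text
tool_pos: [0.6685, -0.1458, 0.0637]
wrist_force: [0.5, -0.4, -1.1]
tool_pos: [0.6685, -0.1459, 0.0633]
wrist_force: [-0.6, -0.3, -1.5]
tool_pos: [0.6685, -0.1459, 0.0628]
wrist_force: [-0.4, 0.6, -1.3]
tool_pos: [0.6685, -0.1458, 0.0623]
wrist_force: [0.3, 0.1, -0.6]
```

```bash
for k in 1; do
python3 -m crank '[[0.587,[0.0003,0,0.0004],[0,0,0]],[0.587,[0,0,0],[0,0,0]]]' | grep -E "pos|wrist_f"
python3 -m crank '[[0.587,[0.0003,0,0.0004],[0,0,0]],[0.587,[0,0,0],[0,0,0]]]' | grep -E "pos|wrist_f"
python3 -m crank '[[0.587,[0.0003,0,0.0004],[0,0,0]],[0.587,[0,0,0],[0,0,0]]]' | grep -E "pos|wrist_f"
python3 -m crank '[[0.587,[0,0,0],[0,0,0]]]' | grep -E "wrist_f"; done
```

```text
tool_pos: [0.6685, -0.1459, 0.0618]
wrist_force: [0.6, -0.6, -2.6]
tool_pos: [0.6685, -0.1459, 0.0613]
wrist_force: [0.2, -0.8, -1.4]
tool_pos: [0.6685, -0.1459, 0.0608]
wrist_force: [0.3, 0.0, -1.0]
wrist_force: [-0.3, -0.4, -1.6]
```

```bash
for k in 1; do
python3 -m crank '[[0.587,[0.0003,0,0.0004],[0,0,0]],[0.587,[0,0,0],[0,0,0]]]' | grep -E "pos|wrist_f"
python3 -m crank '[[0.587,[0.0003,0,0.0004],[0,0,0]],[0.587,[0,0,0],[0,0,0]]]' | grep -E "pos|wrist_f"
python3 -m crank '[[0.587,[0.0003,0,0.0004],[0,0,0]],[0.587,[0,0,0],[0,0,0]]]' | grep -E "pos|wrist_f"
python3 -m crank '[[0.587,[0,0,0],[0,0,0]]]' | grep -E "wrist_f"; done
```

```text
tool_pos: [0.6685, -0.1459, 0.0603]
wrist_force: [-0.2, -0.7, -1.9]
tool_pos: [0.6686, -0.1459, 0.0602]
wrist_force: [-0.0, -0.1, 0.2]
tool_pos: [0.6688, -0.1459, 0.0602]
wrist_force: [-1.1, 0.8, 0.8]
wrist_force: [-1.2, 0.9, 2.0]
```

Contact: z has stalled at 0.0602 and the force has risen by about 3 N, so the foot is about 13 mm below the top. I'll ease off a little, open, and back out along the fingers.

```bash
python3 -m crank '[[0.587,[-0.0003,0,-0.0004],[0,0,0]],[0.584,[0,0,0],[0,0,0]],[0.57,[0,0,0],[0,0,0]],[0.45,[0,0,0],[0,0,0]],[0.3,[0,0,0],[0,0,0]],[0.3,[0,0,0],[0,0,0]],[0.3,[0,0,0],[0,0,0]]]'
python3 -m crank '[[0.3,[0,0,-0.01],[0,0,0]],[0.3,[0,0,-0.03],[0,0,0]],[0.3,[0,0,-0.04],[0,0,0]],[0.3,[0,0,-0.04],[0,0,0]],[0.3,[0,0,-0.04],[0,0,0]],[0.3,[0,0,0],[0,0,0]]]'
python3 - <<'E'
from h import *
plan([.424,-.214,.142],0,-12.5)
t=snap('top'); s=snap('side')
cv2.imwrite('pics/c4.png',np.hstack([cv2.resize(s['color'][150:250,210:310,::-1],(400,400),interpolation=cv2.INTER_CUBIC),cv2.resize(t['color'][130:210,340:420,::-1],(400,400),interpolation=cv2.INTER_CUBIC)]))
E
```

```text
time: 14.2
tool_pos: [0.6685, -0.1459, 0.0599]
ee_rot: [-3.14, 0.613, -3.028]
wrist_force: [-0.5, -0.2, 0.2]
width: 0.0652
finger_force: 0.0
time: 14.8
tool_pos: [0.5778, -0.158, 0.1991]
ee_rot: [-3.13, 0.623, -3.024]
wrist_force: [-0.2, 0.2, -0.3]
width: 0.066
finger_force: 0.0
t 14.8 pos [ 0.5778 -0.158   0.1991] target [ 0.424 -0.214  0.123] F [-0.15  0.22 -0.27] w 0.066 ff 0.0
 turn [ 5.35 35.49 18.4 ] rows 6 each [0.89 5.91 3.07]
 shift world [-0.1538 -0.056  -0.0761] now-frame mm [173.8 -37.9 -30.8] after-turn mm [138.  -87.9  76.1] rows 4.513139581794509
```

View pics/c4.png

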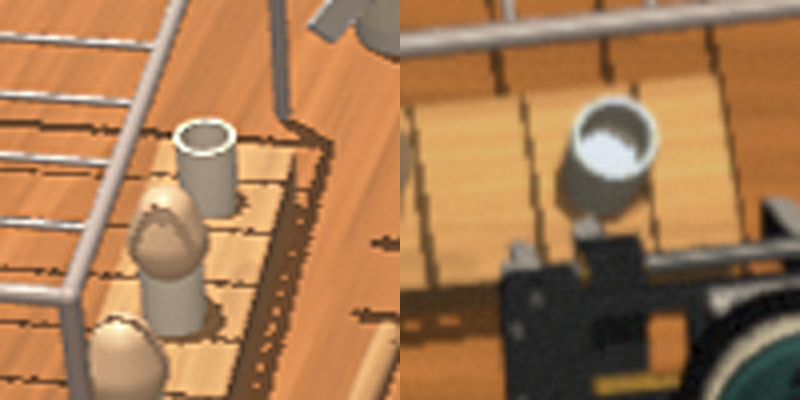

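The cup stands upright in the dimple, its rim at top crop (614,139) and side crop (205,138). Next, over to the egg with a vertical hand.

```bash
python3 -m crank '[[0.1,[0.02,-0.006,-0.018],[0,0,0]],[0,[0.025,-0.0076,-0.02],[0,0,0]],[0,[0.025,-0.0076,-0.02],[0,0,0]],[0,[0.025,-0.0076,-0.02],[0,0,0]],[0,[0.025,-0.0076,-0.02],[0,0,0]],[0,[0,0,0],[0.89,5.91,3.07]],[0,[0,0,0],[0.89,5.91,3.07]],[0,[0,0,0],[0.89,5.91,3.07]]]' >/dev/null
python3 -m crank '[[0,[0,0,0],[0.89,5.91,3.07]],[0,[0,0,0],[0.89,5.91,3.07]],[0,[0,0,0],[0.89,5.91,3.07]],[0,[0,0,0],[0,0,0]],[0,[0,0,0],[0,0,0]]]'
python3 - <<'E'
from h import *
plan([.424,-.214,.142],0,-12.5)
s=load('top'); o=-s['R'].T@s['t']
def p(u,v,z):
    d=s['R'].T@np.array([(u-s['cx'])/s['fx'],(v-s['cy'])/s['fy'],1]); return (o+d*(z-o[2])/d[2]).round(4)
print('rim c',p(382.9,157.8,.091))
P=cloud(s); Q=P[145:172,370:396].reshape(-1,3); Q=Q[(Q[:,2]>.083)&(Q[:,2]<.1)]; print(len(Q),cv2.minEnclosingCircle(Q[:,:2].astype(np.float32)),np.median(Q[:,2]))
S=load('side');P=cloud(S); Q=P[175:200,250:272].reshape(-1,3); Q=Q[(Q[:,2]>.084)&(Q[:,2]<.1)]; print(len(Q),cv2.minEnclosingCircle(Q[:,:2].astype(np.float32)),np.median(Q[:,2]))
E
```

```text
time: 16.2
tool_pos: [0.4424, -0.1903, 0.2085]
ee_rot: [-3.138, -0.036, 2.896]
wrist_force: [0.5, -0.7, -0.0]
width: 0.0938
finger_force: 0.0
t 16.2 pos [ 0.4424 -0.1903  0.2085] target [ 0.424 -0.214  0.123] F [ 0.46 -0.65 -0.01] w 0.0938 ff 0.0
 turn [-0.18 -2.08 -1.56] rows 1 each [-0.18 -2.08 -1.56]
 shift world [-0.0184 -0.0237 -0.0855] now-frame mm [  9.  -27.2  86. ] after-turn mm [ 12.8 -27.1  85.5] rows 2.2660491795954165
rim c [ 0.6581 -0.1468  0.091 ]
110 ((0.6584659814834595, -0.14692449569702148), 0.02088301070034504) 0.09104296028420933
90 ((0.6539934873580933, -0.1445493996143341), 0.023782070726156235) 0.08851892075032457
```

```bash
python3 -m crank '[[0,[0,0,0],[-0.2,-2.1,-1.6]],[0,[0.0128,-0.0271,0],[0,0,0]],[0,[0,0,0.03],[0,0,0]],[0,[0,0,0.03],[0,0,0]],[0,[0,0,0],[0,0,0]],[0,[0,0,0],[0,0,0]]]'
python3 - <<'E'
from h import *
plan([.424,-.214,.082],0,-12.5)
E
```

```text
time: 16.8
tool_pos: [0.4232, -0.2145, 0.151]
ee_rot: [-3.141, 0.003, 2.921]
wrist_force: [-0.5, 0.5, 0.5]
width: 0.0941
finger_force: 0.0
t 16.8 pos [ 0.4232 -0.2145  0.151 ] target [ 0.424 -0.214  0.063] F [-0.51  0.48  0.54] w 0.0941 ff 0.0
 turn [-0.05  0.2  -0.11] rows 1 each [-0.05  0.2  -0.11]
 shift world [ 0.0008  0.0005 -0.088 ] now-frame mm [-0.4  0.7 88. ] after-turn mm [-0.7  0.6 88. ] rows 2.200106859516549
```

```bash
python3 -m crank '[[0,[-0.0005,0.0005,0.03],[0,0,0]],[0,[0,0,0.03],[0,0,0]],[0,[0,0,0.02],[0,0,0]],[0,[0,0,0.008],[0,0,0]],[0.2,[0,0,0],[0,0,0]],[0.4,[0,0,0],[0,0,0]],[0.43,[0,0,0],[0,0,0]],[0.43,[0,0,0],[0,0,0]]]'
python3 - <<'E'
from h import *
t=snap('top'); s=snap('side')
plan([.424,-.214,.082],0,-12.5)
cv2.imwrite('pics/c5.png',np.hstack([cv2.resize(s['color'][150:230,320:400,::-1],(400,400),interpolation=cv2.INTER_CUBIC),cv2.resize(t['color'][220:300,370:450,::-1],(400,400),interpolation=cv2.INTER_CUBIC)]))
E
```

```text
time: 17.6
tool_pos: [0.4259, -0.215, 0.0644]
ee_rot: [-3.139, 0.006, 2.922]
wrist_force: [-0.3, 0.9, -0.1]
width: 0.0653
finger_force: 0.0
t 17.7 pos [ 0.4255 -0.2148  0.0637] target [ 0.424 -0.214  0.063] F [-0.1  -0.35 -0.08] w 0.0572 ff 0.0
 turn [-0.1   0.29 -0.09] rows 1 each [-0.1   0.29 -0.09]
 shift world [-0.0015  0.0008 -0.0007] now-frame mm [1.6 0.5 0.7] after-turn mm [1.6 0.5 0.7] rows 0.04629139989200789
```

View pics/c5.png

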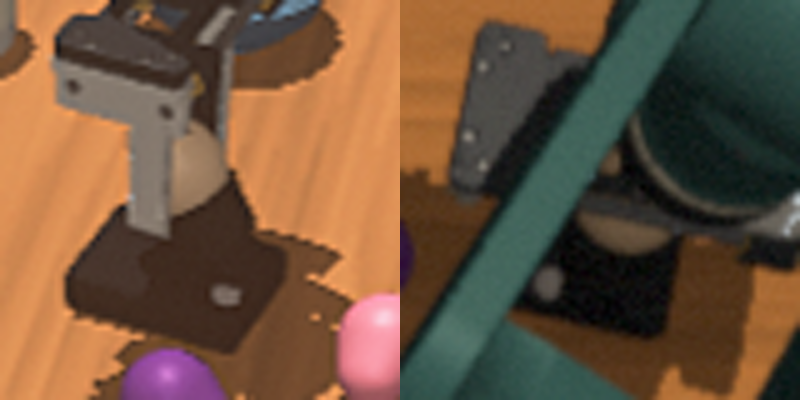

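The egg, at side crop (200,170), is between the fingers. I'll nudge by 1.5 mm and close in fine steps.

```bash
python3 -m crank '[[0.46,[0.0015,0.0005,0.0005],[0,0,0]],[0.46,[0,0,0],[0,0,0]],[0.465,[0,0,0],[0,0,0]],[0.465,[0,0,0],[0,0,0]]]'|tail -3
python3 -m crank '[[0.47,[0,0,0],[0,0,0]],[0.47,[0,0,0],[0,0,0]]]'|tail -3
python3 -m crank '[[0.475,[0,0,0],[0,0,0]],[0.475,[0,0,0],[0,0,0]]]'|tail -3
python3 -m crank '[[0.478,[0,0,0],[0,0,0]],[0.478,[0,0,0],[0,0,0]]]'|tail -3
```

```text
wrist_force: [0.1, -5.7, 1.1]
width: 0.0502
finger_force: 2.4
wrist_force: [-0.0, -5.4, 0.7]
width: 0.0502
finger_force: 2.7
wrist_force: [0.1, -5.3, 1.8]
width: 0.0493
finger_force: 6.8
wrist_force: [0.7, -5.6, 2.0]
width: 0.0493
finger_force: 11.7
```

```bash
python3 -m crank '[[0.48,[0,0,0],[0,0,0]],[0.48,[0,0,0],[0,0,0]],[0.48,[0,0,0],[0,0,0]]]'|tail -3
```

```text
wrist_force: [0.2, -7.3, 2.3]
width: 0.0496
finger_force: 15.4
```

```bash
python3 -m crank '[[0.477,[0,-0.0005,0],[0,0,0]],[0.477,[0,-0.0005,0],[0,0,0]],[0.477,[0,0,0],[0,0,0]]]'|tail -3
python3 -m crank '[[0.478,[0,-0.0005,0],[0,0,0]],[0.478,[0,0,0],[0,0,0]],[0.478,[0,0,0],[0,0,0]]]'|tail -3
```

```text
wrist_force: [1.9, -4.5, 3.1]
width: 0.0493
finger_force: 10.0
wrist_force: [2.0, -3.2, 4.7]
width: 0.0497
finger_force: 11.7
```

```bash
python3 -m crank '[[0.479,[-0.0011,0,-0.0016],[0,0,0]],[0.479,[-0.0029,0,-0.0041],[0,0,0]],[0.479,[-0.0057,0,-0.0082],[0,0,0]],[0.479,[-0.0086,0,-0.0123],[0,0,0]],[0.479,[0,0,0],[0,0,0]],[0.479,[0,0,0],[0,0,0]]]'
python3 -m crank '[[0.479,[0,0,-0.02],[0,0,0]],[0.479,[0,0,-0.03],[0,0,0]],[0.479,[0,0,-0.02],[0,0,0]],[0.479,[0,0,0],[0,0,0]],[0.479,[0,0,0],[0,0,0]]]'
python3 - <<'E'
from h import *
t=snap('top'); s=snap('side')
plan([.548,-.160,.17],35,6.6)
cv2.imwrite('pics/c6.png',cv2.resize(s['color'][100:220,310:430,::-1],(600,600),interpolation=cv2.INTER_CUBIC))
E
```

```text
time: 20.2
tool_pos: [0.4409, -0.2183, 0.0883]
ee_rot: [3.142, 0.002, 2.922]
wrist_force: [-0.3, -0.4, -0.7]
width: 0.0492
finger_force: 13.5
time: 20.7
tool_pos: [0.4403, -0.2184, 0.1576]
ee_rot: [-3.141, 0.002, 2.922]
wrist_force: [-0.7, 0.5, -0.4]
width: 0.0491
finger_force: 13.5
t 20.8 pos [ 0.4398 -0.2181  0.1564] target [ 0.5588 -0.1587  0.1544] F [ 0.72  0.47 -1.93] w 0.0492 ff 13.519139438867569
 turn [ -5.84 -34.68 -18.6 ] rows 5 each [-1.17 -6.94 -3.72]
 shift world [ 0.1191  0.0594 -0.002 ] now-frame mm [-103.3   83.9    2. ] after-turn mm [-101.3   45.3   73.4] rows 3.326660114626797
```

View pics/c6.png

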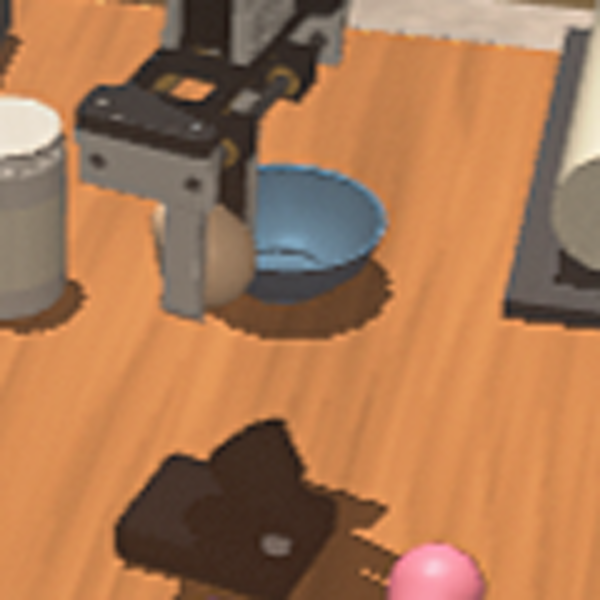

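The egg is held, at crop (215,250), and the lamp is empty. I'll lean the hand to bring the egg upright, then go in front of the cup.

```bash
python3 -m crank '[[0.479,[0,0,0],[-0.97,-5.78,-3.1]],[0.479,[0,0,0],[-0.97,-5.78,-3.1]],[0.479,[0,0,0],[-0.97,-5.78,-3.1]],[0.479,[0,0,0],[-0.97,-5.78,-3.1]],[0.479,[0,0,0],[-0.97,-5.78,-3.1]],[0.479,[0,0,0],[-0.97,-5.78,-3.1]],[0.479,[0,0,0],[0,0,0]],[0.479,[0,0,0],[0,0,0]]]' | tail -3
cat > eggfit.py <<'E'
from h import *
from scipy.optimize import least_squares
def eggfit(show=True):
    t=snap('top'); s=snap('side'); o,R=st(); g=o['tool_pos']-.019*R[:,2]; E=[]
    for S in (t,s):
        P=cloud(S); c=S['color'].astype(int)
        m=(np.linalg.norm(P-g,axis=-1)<.05)&(c[...,0]-c[...,2]>18)&(c[...,0]>70)
        E.append(P[m])
    X=np.vstack(E)
    def sd(q):
        c=q[:3]; a=np.array([q[3],q[4],1.]); a/=np.linalg.norm(a)
        d=X-c; h=d@a; r=np.linalg.norm(d-np.outer(h,a),axis=1)
        b=7/19.; k=np.sqrt(1-b*b); L=.019; u=h*k-r*b
        return np.where(u<0,np.hypot(r,h)-.025,np.where(u>k*L,np.hypot(r,h-L)-.018,r*k+h*b-.025))
    r=least_squares(sd,[*g,0,0],loss='soft_l1',f_scale=.0015)
    print('n',[len(e) for e in E],'mid',r.x[:3].round(4),'axis xy',r.x[3:].round(3),'res',np.abs(r.fun).mean().round(4),'grasp',g.round(4),'mid-grasp in tool mm',(R.T@(r.x[:3]-g)*1000).round(1))
E
python3 -c "
from eggfit import *
eggfit(); plan([.548,-.160,.165],35,6.6)"
```

```text
wrist_force: [1.0, -0.1, -0.7]
width: 0.0491
finger_force: 13.5
n [456, 349] mid [ 0.4431 -0.1851  0.1902] axis xy [ 0.501 -0.798] res 0.0039 grasp [ 0.4496 -0.1958  0.1854] mid-grasp in tool mm [ 2.  11.1 -7.2]
t 21.7 pos [ 0.4599 -0.1952  0.1695] target [ 0.5588 -0.1587  0.1494] F [-0.48 -0.36 -0.75] w 0.0492 ff 13.522243201732635
 turn [-1.68 -1.79 -1.66] rows 1 each [-1.68 -1.79 -1.66]
 shift world [ 0.0989  0.0364 -0.02  ] now-frame mm [-73.9  29.1  72.1] after-turn mm [-72.4  24.8  75.1] rows 2.6816621424423897
```

```bash
python3 -m crank '[[0.479,[0,0,0],[-1.7,-1.8,-1.7]],[0.479,[-0.018,0.006,0.0188],[0,0,0]],[0.479,[-0.018,0.006,0.0188],[0,0,0]],[0.479,[-0.018,0.006,0.0188],[0,0,0]],[0.479,[-0.018,0.006,0.0188],[0,0,0]],[0.479,[0,0,0],[0,0,0]],[0.479,[0,0,0],[0,0,0]]]' | tail -3
cat > eggfit.py <<'E'
from h import *
from scipy.optimize import least_squares
def eggfit():
    t=snap('top'); s=snap('side'); o,R=st(); g=o['tool_pos']-.019*R[:,2]
    for use in ('top','side','both'):
        E=[]
        for n,S in (('top',t),('side',s)):
            if use not in (n,'both'): continue
            P=cloud(S); c=S['color']; hsv=cv2.cvtColor(c,cv2.COLOR_RGB2HSV); d=(P-g)@R
            m=(np.linalg.norm(P-g,axis=-1)<.05)&(np.abs(d[...,1])<.021)&(hsv[...,0]<22)&(hsv[...,1]>45)&(hsv[...,1]<140)&(hsv[...,2]>80)
            E.append(P[m])
        X=np.vstack(E); 
        if len(X)<20: print(use,len(X)); continue
        def sd(q):
            c=g+R[:,0]*q[0]+R[:,2]*q[1]+R[:,1]*q[3]
            a=np.cos(q[2])*np.array([0,0,1.])+np.sin(q[2])*np.cross(R[:,1],[0,0,1.])
            d=X-c; h=d@a; r=np.linalg.norm(d-np.outer(h,a),axis=1)
            b=7/19.; k=np.sqrt(1-b*b); L=.019; u=h*k-r*b
            return np.r_[np.where(u<0,np.hypot(r,h)-.025,np.where(u>k*L,np.hypot(r,h-L)-.018,r*k+h*b-.025)),q[3]*5]
        r=least_squares(sd,[0,0,0,0],loss='soft_l1',f_scale=.0015); q=r.x
        c=g+R[:,0]*q[0]+R[:,2]*q[1]+R[:,1]*q[3]
        print(use,len(X),'off x,z,y mm',(q[[0,1,3]]*1000).round(1),'tilt fwd deg',np.degrees(q[2]).round(1),'mid',c.round(4),'grasp',g.round(4),'res',np.abs(r.fun).mean().round(4),'Xmax',X.max(0).round(3))
E
python3 -c "
from eggfit import *
eggfit(); plan([.548,-.160,.165],35,6.6)"
```

```text
wrist_force: [0.1, -0.0, -1.5]
width: 0.0492
finger_force: 13.5
top 230 off x,z,y mm [-2.6 -0.2  1.4] tilt fwd deg 0.9 mid [ 0.5591 -0.1493  0.1716] grasp [ 0.5572 -0.1509  0.17  ] res 0.0009 Xmax [ 0.581 -0.129  0.211]
side 152 off x,z,y mm [ 0.1 -0.7  0.1] tilt fwd deg 0.0 mid [ 0.5567 -0.1508  0.1705] grasp [ 0.5572 -0.1509  0.17  ] res 0.0015 Xmax [ 0.579 -0.128  0.208]
both 382 off x,z,y mm [-0.8 -0.9  0.9] tilt fwd deg 4.9 mid [ 0.5572 -0.15    0.1712] grasp [ 0.5572 -0.1509  0.17  ] res 0.0014 Xmax [ 0.581 -0.128  0.211]
t 22.5 pos [ 0.5678 -0.1499  0.1543] target [ 0.5588 -0.1587  0.1494] F [-0.41  0.03 -1.35] w 0.0494 ff 13.521090298891068
 turn [-0.77 -0.79 -0.81] rows 1 each [-0.77 -0.79 -0.81]
 shift world [-0.009  -0.0088 -0.0049] now-frame mm [10.8 -7.9 -1.5] after-turn mm [10.9 -7.7 -1.7] rows 0.33747016527265733
```

```bash
python3 -m crank '[[0.479,[0,0,0],[-0.8,-0.8,-0.8]],[0.479,[0,0,0],[0,0,0]],[0.479,[0,0,0],[0,0,0]]]' | tail -3
python3 -c "
from h import *
plan([.657,-.147,.139],35,6.6)"
```

```text
wrist_force: [0.5, 0.1, -1.4]
width: 0.0492
finger_force: 13.5
t 22.8 pos [ 0.5676 -0.1506  0.1545] target [ 0.6678 -0.1457  0.1234] F [ 0.55  0.07 -1.42] w 0.0492 ff 13.52014571428299
 turn [-0.05  0.04 -0.09] rows 1 each [-0.05  0.04 -0.09]
 shift world [ 0.1003  0.0049 -0.0311] now-frame mm [-64.2  -6.5  83. ] after-turn mm [-64.2  -6.7  82.9] rows 2.6274484726052383
```

```bash
python3 -m crank '[[0.479,[0.009,0,0.0127],[0,0,0]],[0.479,[0.009,0,0.0127],[0,0,0]],[0.479,[-0.017,-0.0016,0.012],[0,0,0]],[0.479,[-0.025,-0.0025,0.0175],[0,0,0]],[0.479,[-0.025,-0.0025,0.0175],[0,0,0]],[0.479,[-0.015,0,0.0105],[0,0,0]],[0.479,[0,0,0],[0,0,0]],[0.479,[0,0,0],[0,0,0]]]' | tail -3
python3 -c "
from eggfit import *
eggfit(); plan([.657,-.147,.139],35,6.6)"
```

```text
wrist_force: [-1.0, 0.4, -1.0]
width: 0.0492
finger_force: 13.5
top 149 off x,z,y mm [-3.  -0.4  0.6] tilt fwd deg -0.9 mid [ 0.6585 -0.1455  0.1404] grasp [ 0.6563 -0.1464  0.1384] res 0.001 Xmax [ 0.676 -0.125  0.18 ]
side 137 off x,z,y mm [1.6 0.6 0.6] tilt fwd deg 2.0 mid [ 0.6553 -0.1459  0.1369] grasp [ 0.6563 -0.1464  0.1384] res 0.0035 Xmax [ 0.677 -0.124  0.177]
both 286 off x,z,y mm [-0.3 -1.6  0.2] tilt fwd deg 6.7 mid [ 0.6557 -0.1462  0.1398] grasp [ 0.6563 -0.1464  0.1384] res 0.0025 Xmax [ 0.677 -0.124  0.18 ]
t 23.7 pos [ 0.6671 -0.1451  0.1228] target [ 0.6678 -0.1457  0.1234] F [ 0.14 -0.05 -1.05] w 0.0495 ff 13.520500212907791
 turn [ 0.02 -0.02 -0.05] rows 1 each [ 0.02 -0.02 -0.05]
 shift world [ 0.0007 -0.0006  0.0006] now-frame mm [-0.9 -0.7 -0.2] after-turn mm [-0.9 -0.7 -0.2] rows 0.028515814154987374
```

```bash
python3 -m crank '[[0.478,[0.0025,-0.0008,0.0035],[0,0,0]],[0.477,[0.0025,0,0.0035],[0,0,0]],[0.476,[0.0025,0,0.0035],[0,0,0]],[0.476,[0.0025,0,0.0035],[0,0,0]],[0.476,[0.0025,0,0.0035],[0,0,0]],[0.476,[0,0,0],[0,0,0]],[0.476,[0,0,0],[0,0,0]]]' 
python3 -m crank '[[0.476,[0.0011,0,0.0016],[0,0,0]],[0.476,[0,0,0],[0,0,0]]]' | grep -E "pos|wrist_f|finger"
python3 -m crank '[[0.476,[0.0006,0,0.0008],[0,0,0]],[0.476,[0,0,0],[0,0,0]]]' | grep -E "pos|wrist_f|finger"
```

```text
time: 24.4
tool_pos: [0.6679, -0.1457, 0.1012]
ee_rot: [3.141, 0.611, -3.027]
wrist_force: [0.5, -0.3, -1.0]
width: 0.0494
finger_force: 8.3
tool_pos: [0.668, -0.1458, 0.0995]
wrist_force: [-0.2, -0.4, -1.2]
finger_force: 8.3
tool_pos: [0.6679, -0.1458, 0.0984]
wrist_force: [-0.0, -0.4, -0.2]
finger_force: 8.3
```

```bash
python3 -m crank '[[0.476,[0.0006,0,0.0008],[0,0,0]],[0.476,[0.0006,0,0.0008],[0,0,0]],[0.476,[0,0,0],[0,0,0]]]' | grep -E "pos|wrist_f"
python3 -m crank '[[0.476,[0.0006,0,0.0008],[0,0,0]],[0.476,[0,0,0],[0,0,0]]]' | grep -E "pos|wrist_f"
python3 -m crank '[[0.476,[0.0003,0,0.0004],[0,0,0]],[0.476,[0,0,0],[0,0,0]]]' | grep -E "pos|wrist_f"
python3 -m crank '[[0.476,[0.0003,0,0.0004],[0,0,0]],[0.476,[0,0,0],[0,0,0]]]' | grep -E "pos|wrist_f"
python3 -m crank '[[0.476,[0.0003,0,0.0004],[0,0,0]],[0.476,[0,0,0],[0,0,0]]]' | grep -E "pos|wrist_f"
```

```text
tool_pos: [0.6677, -0.1457, 0.0962]
wrist_force: [-0.1, 0.9, -0.6]
tool_pos: [0.6678, -0.1458, 0.0954]
wrist_force: [-0.6, 0.6, -0.1]
tool_pos: [0.6678, -0.1458, 0.0949]
wrist_force: [-0.2, 0.8, 0.1]
tool_pos: [0.6678, -0.1458, 0.0945]
wrist_force: [-0.2, -0.3, -0.9]
tool_pos: [0.6679, -0.1458, 0.0941]
wrist_force: [-0.3, 0.4, -0.7]
```

```bash
for k in 1; do
python3 -m crank '[[0.476,[0.0003,0,0.0004],[0,0,0]],[0.476,[0,0,0],[0,0,0]]]' | grep -E "pos|wrist_f"
python3 -m crank '[[0.476,[0.0003,0,0.0004],[0,0,0]],[0.476,[0,0,0],[0,0,0]]]' | grep -E "pos|wrist_f"
python3 -m crank '[[0.476,[0.0003,0,0.0004],[0,0,0]],[0.476,[0,0,0],[0,0,0]]]' | grep -E "pos|wrist_f"
python3 -m crank '[[0.476,[0,0,0],[0,0,0]]]' | grep -E "wrist_f"; done
```

```text
tool_pos: [0.668, -0.1459, 0.0938]
wrist_force: [-0.6, 0.3, -0.2]
tool_pos: [0.6681, -0.1459, 0.0936]
wrist_force: [0.2, 0.4, 1.1]
tool_pos: [0.6683, -0.1459, 0.0934]
wrist_force: [-0.1, 0.8, 2.6]
wrist_force: [1.5, 0.8, 3.0]
```

```bash
python3 -m crank '[[0.476,[-0.0002,0,-0.0003],[0,0,0]],[0.476,[0,0,0],[0,0,0]]]' | grep -E "pos|wrist_f"
python3 - <<'E'
from eggfit import *
eggfit()
t=load('top'); s=load('side')
cv2.imwrite('pics/c7.png',np.hstack([cv2.resize(s['color'][130:230,215:315,::-1],(400,400),interpolation=cv2.INTER_CUBIC),cv2.resize(t['color'][125:205,340:420,::-1],(400,400),interpolation=cv2.INTER_CUBIC)]))
E
```

```text
tool_pos: [0.668, -0.1459, 0.0934]
wrist_force: [0.2, 0.5, 2.5]
top 147 off x,z,y mm [-3.  -0.6  0.4] tilt fwd deg -1.3 mid [ 0.6593 -0.1465  0.1111] grasp [ 0.6572 -0.1472  0.1089] res 0.0009 Xmax [ 0.677 -0.126  0.15 ]
side 235 off x,z,y mm [5.  7.5 5.9] tilt fwd deg 1.9 mid [ 0.6567 -0.1413  0.0999] grasp [ 0.6572 -0.1472  0.1089] res 0.0049 Xmax [ 0.678 -0.125  0.147]
both 382 off x,z,y mm [ 2.  -0.3  2.4] tilt fwd deg 7.1 mid [ 0.6552 -0.145   0.108 ] grasp [ 0.6572 -0.1472  0.1089] res 0.0048 Xmax [ 0.678 -0.125  0.15 ]
```

View pics/c7.png

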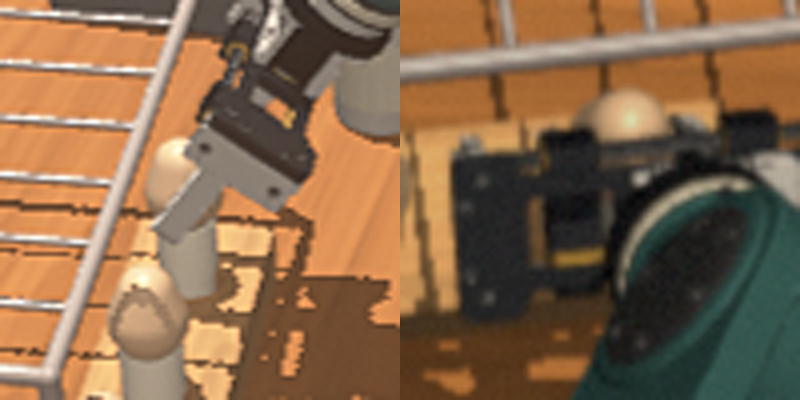

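The egg is upright on the cup (side crop (180,175)), about 1 mm forward of the axis. I'll centre it slightly and check the force again.

```bash
python3 -m crank '[[0.476,[0.0005,-0.0003,-0.0003],[0,0,0]],[0.476,[0,0,0],[0,0,0]]]' | grep -E "pos|wrist_f"
python3 -m crank '[[0.476,[0,0,0],[0,0,0]]]' | grep -E "pos|wrist_f"
python3 -m crank '[[0.476,[0.0002,0,0.0003],[0,0,0]],[0.476,[0,0,0],[0,0,0]]]' | grep -E "pos|wrist_f"
python3 -m crank '[[0.476,[0,0,0],[0,0,0]]]' | grep -E "pos|wrist_f"
```

```text
tool_pos: [0.6675, -0.1462, 0.0934]
wrist_force: [0.7, -0.2, 3.3]
tool_pos: [0.6675, -0.1462, 0.0934]
wrist_force: [0.9, 0.5, 4.7]
tool_pos: [0.6677, -0.1463, 0.0933]
wrist_force: [-0.3, 1.2, 4.5]
tool_pos: [0.6677, -0.1463, 0.0933]
wrist_force: [0.0, 0.2, 5.9]
```

```bash
python3 -m crank '[[0.476,[-0.0004,0,-0.0006],[0,0,0]],[0.476,[0,0,0],[0,0,0]]]' | grep -E "pos|wrist_f|fing"
python3 -m crank '[[0.474,[0,0,0],[0,0,0]],[0.472,[0,0,0],[0,0,0]],[0.47,[0,0,0],[0,0,0]],[0.468,[0,0,0],[0,0,0]],[0.465,[0,0,0],[0,0,0]],[0.46,[0,0,0],[0,0,0]],[0.45,[0,0,0],[0,0,0]],[0.45,[0,0,0],[0,0,0]]]'
python3 -c "
from eggfit import *
eggfit()"
```

```text
tool_pos: [0.6673, -0.1463, 0.0934]
wrist_force: [-0.2, 0.8, 4.5]
finger_force: 8.3
time: 28.5
tool_pos: [0.6669, -0.146, 0.0927]
ee_rot: [3.14, 0.61, -3.027]
wrist_force: [0.1, -0.0, -0.2]
width: 0.0516
finger_force: 0.0
top 170 off x,z,y mm [-3.  -1.2  0.7] tilt fwd deg 4.7 mid [ 0.6579 -0.1465  0.1112] grasp [ 0.6563 -0.1474  0.1086] res 0.0011 Xmax [ 0.679 -0.125  0.15 ]
side 224 off x,z,y mm [3.8 7.2 5.4] tilt fwd deg 2.4 mid [ 0.6566 -0.1419  0.1005] grasp [ 0.6563 -0.1474  0.1086] res 0.0051 Xmax [ 0.68  -0.126  0.148]
both 394 off x,z,y mm [ 0.4 -0.6  1.8] tilt fwd deg 8.0 mid [ 0.6554 -0.1457  0.1088] grasp [ 0.6563 -0.1474  0.1086] res 0.0046 Xmax [ 0.68  -0.125  0.15 ]
```

```bash
python3 -m crank '[[0.4,[0,0,0],[0,0,0]],[0.3,[0,0,0],[0,0,0]],[0.25,[0,0,0],[0,0,0]],[0.25,[0,0,-0.005],[0,0,0]],[0.25,[0,0,-0.02],[0,0,0]],[0.25,[0,0,-0.04],[0,0,0]],[0.25,[0,0,-0.04],[0,0,0]],[0.25,[0,0,-0.04],[0,0,0]]]' 
python3 -m crank '[[0.25,[0,0,-0.03],[0,0,0]],[0.25,[0,0,0],[0,0,0]],[0.25,[0,0,0],[0,0,0]],[0.25,[0,0,0],[0,0,0]],[0.25,[0,0,0],[0,0,0]]]' | tail -3
python3 - <<'E'
from h import *
import time
from scipy.optimize import least_squares
t=snap('top'); s=snap('side')
for n,S in (('top',t),('side',s)):
    P=cloud(S); hsv=cv2.cvtColor(S['color'],cv2.COLOR_RGB2HSV)
    m=(np.hypot(P[...,0]-.658,P[...,1]+.147)<.03)&(P[...,2]>.093)&(P[...,2]<.16)&(hsv[...,0]<22)&(hsv[...,1]>45)&(hsv[...,1]<150)
    X=P[m]
    def sd(q):
        a=np.array([q[3],q[4],1.]); a/=np.linalg.norm(a); d=X-q[:3]; h=d@a; r=np.linalg.norm(d-np.outer(h,a),axis=1)
        b=7/19.; k=np.sqrt(1-b*b); u=h*k-r*b
        return np.where(u<0,np.hypot(r,h)-.025,np.where(u>k*.019,np.hypot(r,h-.019)-.018,r*k+h*b-.025))
    r=least_squares(sd,[.658,-.147,.11,0,0],loss='soft_l1',f_scale=.0015); print(n,len(X),r.x.round(4),np.abs(r.fun).mean().round(4),X.max(0).round(3))
cv2.imwrite('pics/end.png',s['color'][...,::-1])
E
```

```text
time: 29.4
tool_pos: [0.5834, -0.1557, 0.2133]
ee_rot: [3.141, 0.611, -3.027]
wrist_force: [-0.2, -0.5, 0.5]
width: 0.0708
finger_force: 0.0
wrist_force: [-0.1, -0.7, 0.2]
width: 0.0705
finger_force: 0.0
top 395 [ 0.6592 -0.1464  0.1111  0.0164  0.0118] 0.001 [ 0.679 -0.121  0.151]
side 335 [ 0.6566 -0.1466  0.1095  0.0387  0.0308] 0.0019 [ 0.68  -0.118  0.152]
```

```bash
python3 -c "
from bench import robot
print(robot.close_job())"
```

```text
the job is handed in; nothing more can be done
None
```

The cup rests upright on the cork in the free dimple and the egg sits in it point up, within about 3 degrees of vertical by the final camera fit; both are released and the job was handed in at about 30 s, with no verdict returned.

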